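# Dry a rack of slides hands-free: clamp the dryer, lock its trigger on

### The arm

A 6-joint arm with a two-finger parallel gripper is mounted at the origin on the work surface. World frame = base frame: x ahead of the robot, y to its left, z up, the work surface at z = 0. Lengths are in m, angles in rad, forces in N, time in s.
With the tool pointing down it reaches from about 0.225 to 0.725 m from the base axis. Payload 3.1 kg.
Tool frame: the origin (TCP) lies midway between the tips of the shut fingers; the grasp point (between the pads) lies 19 mm behind it (env.hold_point_z is the distance from the TCP to the grasp point, in m); x points along the fingers, y is the direction in which the jaws open and shut, and the axes are right-handed (so a half turn about x gives the same grasp; the last joint's range is limited). The gripper opens to 85 mm and grips with 20 to 120 N. Pads are 22 mm wide; open, the fingers measure 114 mm over their backs; the gripper's body (76 mm by 85 mm) begins 54 mm behind the grasp point. The pads swing forward as they close: fully open they stand 13 mm farther back than shut.
Start: joints at [1.109, 0.048, 0.099, 1.622, 0, 1.443], TCP at [0.172, 0.496, 0.231] pointing down, gripper open.
Joint ranges: [-2.91, 2.91], [-0.99, 1.94], [-1.21, 1.42], [-2.12, 2.29], [-1.49, 1.47], [-3.14, 3.14]. Speed limits (rad/s): [2.79, 2.79, 3.14, 3.14, 3.14, 3.14].

### API

Orientations are given as a unit quaternion [x, y, z, w].
In Python, from bench import env, grab_frame, finish_job, silhouettes, place_of gives the robot as it stands. The module is installed in compiled form; this text tells all that it offers.
- The arm moves only by the tool carry_out, never from a script. Its argument "deltas" is text: rows parted by semicolons, each of 7 numbers parted by spaces: the shift along the world's x, y, z in mm, then the turn, a rotation vector about the world's x, y, z in degrees, then the opening, from 0 (shut) to 1 (fully open). A call has 1 to 10 rows; each row is the pose to reach, as a shift and turn from the pose commanded when the call began; what a row does not reach only later rows make up. A row lasts 1/8 s, in which the tool goes at most 62.5 mm and 10.7 degrees, less where a joint would pass 70% of its speed; a pose out of reach is approached as far as the arm can. A call with a gripper value outside its range is refused whole. The fingers move at their own pace and stop on an object; "force" is the grip in N (left out, the last holds). Time passes only in rows, so rows that repeat a pose let the fingers close. It gives the time, the measured TCP pose, the force and the opening at its end, in the units of the state.
- env.sense(): the state, without advancing time (a new reading comes with each control period).
- grab_frame(name): name is "scene" or "top" or "wrist"; returns a dict with "color" (384x512x3 uint8, red, green, blue), "fx", "fy", "cx", "cy" (pixels), "dist_coeffs" ([k1, k2, p1, p2, k3] as OpenCV has them; the pictures are not rectified), "camera_from_world" (4x4, takes a point from world to camera coordinates). Camera axes: x right, y down, z forward; pixel columns grow to the right and rows downward; lengths in m; the calibration is good to about 2 mm. A picture is of the moment at which its call begins. There is no depth.
- finish_job(): hands the job in, once; it reports no verdict.
Trained networks look in the newest picture that a camera, given by its name, has taken for a name from the list of things; names that differ only in an ending like _2 or _b are one class to them, and where a whole thing is asked for, a point or a joint stands for the part that bears it (a point fixed in the world has none). Each returns a list of dicts, best first, with "conf" (0 to 1); they miss things now and then, are a little off and sometimes report something else, mostly with a low value. They report only what shows in the picture. A call takes as long as a camera call. They do not tell look-alikes from the thing itself.
- silhouettes(camera, target): "pixels" (384x512 bool, what is visible of it) and "extent" ([left, top, right, bottom] in pixels, round what is visible of it).
- place_of(camera, target): "pixel" ([column, row] in pixels: a listed point, or the origin of a listed thing).
The state is a dict: "t": time; "q": joint angles; "joint_vel": joint speeds; "effort": joint torques, N m; "tcp_pos": TCP position; "orientation": TCP orientation; "ft_force": force on the tool from outside, world axes, zero at the start; "ft_torque": the same for the moment, N m; "gripper_width": finger opening in m.
Only numpy, scipy, OpenCV 4.12 (cv2) and the standard library are available. Lean on these libraries where they do the work, as an engineer would, in place of code of your own. Each camera call takes 0.05 s, during which the arm holds its last target. There are 200 camera calls.

### The job

Get the slide-drying station going hands-free: stand the rack of rinsed glass slides in the drip tray under the dryer's deflector, setting it down without dropping it, and turn the knurled thumbscrew of the foot clamp clockwise until it seats, stopping when the resistance rises. Once the rack is in and the clamp is tight, squeeze the dryer's trigger right home, press in the lock-on button on the side of the handle while the trigger is held, and ease the trigger off so that the lock keeps it on. Keep the rack upright and leave the other things on the bench where they are.

Things in the scene. Friction and masses are not known exactly. Their poses are not given: they have to be found in the camera images.
- station: The fixed slide-drying station: aluminium base plate 230 x 330 x 12 mm with a cordless pistol-grip air dryer standing on it nozzle-up. Origin: on the bench below the barrel's axis; z up, x away from the robot, y to its left (yaw up to 0.25). Handle and battery point along -y, the drip tray is at +y. Trigger on the handle's top; lock-on button on the handle's robot side (-x); clamp screw at -x, +y.
- nozzle (a point): Top end of the dryer's upright barrel, on its axis, 170 mm above the bench. Barrel: cream, 72 mm across up to 118 mm, then tapering to a steel nozzle 36 mm across at 138 mm. From the nozzle a flat steel deflector 56 mm wide bends over the +y side, to y = 64 mm at 126 mm height, highest 188 mm.
- handle (a point): Centre of the dryer's level handle, 75 mm above the bench, 88 mm from the barrel's axis along -y; axes as the station's. Cream, 34 mm wide (x), from 54 to 96 mm height, y = -36 to -145 mm of the station. At its end the dark battery block: 66 mm wide (x), y = -145 to -191 mm, 29 to 121 mm height.
- trigger_face (a point): Middle of the trigger's upper face (moves with it); axes as the station's. A grey block 20 mm wide (x), 30 mm long (y), 110 mm above the bench when out, at station x = 0, y = -70 mm. It goes straight down into the handle. It stays squeezed only while pushed, unless the lock is on.
- trigger (a joint): How far the trigger is squeezed, m: 0 out, 0.010 home. The spring takes 2.8 N to start, 8.3 N to reach home. With the lock on it rests at about 0.0065.
- button_face (a point): Middle of the lock-on button's outer face (moves with it), at station x = -27, y = -70 mm, 79 mm above the bench when out; axes as the station's. A grey round button 16 mm across that faces -x and stands 10 mm out of the handle's side, right below the trigger; its axis is 21 mm below the face of the fully squeezed trigger. It goes straight in along +x.
- lock_button (a joint): How far the button is pressed, m: 0 out, 0.007 fully in (2.3 to 5.4 N). It goes in only while the trigger is squeezed past about 0.009, and springs out if let go there. Ease the trigger with the button still pressed and the catch rises behind the button's headed pin: both stay, trigger at about 0.0065, button at about 0.005. Squeezing the trigger home again frees it.
- screw_head (a point): Centre of the clamp thumbscrew's knurled steel head: upright cylinder 28 mm across, 22 mm tall, its middle 57 to 59 mm above the bench, on a neck 20 mm across and 12 mm long; the steel strap below it (26 mm wide) has its top at 34 mm. At station x = -108, y = 18 mm.
- screw (a joint): Angle of the thumbscrew, rad; grows clockwise seen from above (tightening, 3 mm down a turn). Starts at 1.5 to 2.7 and turns freely (0.05 N m) until it seats at 4.0; from there the resistance rises by about 0.7 N m per rad. Beyond 4.7 it is overtightened. Let go, it may spring back a little, but not below 4.0.
- rack_center (a point): Centre of the loose slide rack, 66 mm above its underside; x along its length, z up. Steel, 90 x 36 mm, with glass slides up to 80 mm above the underside, a cross-bar along x at 92 to 96 mm (10 mm wide), and in its middle a black lifting grip 24 mm (x) by 16 mm (y), 96 to 132 mm. 0.2 to 0.4 kg. Starts upright on the bench left or right of the station; either end may lead.
- tray_floor (a point): Middle of the drip tray's floor, 15 mm above the bench, at station x = 0, y = 160 mm; axes as the station's. The tray is 110 mm long inside (x), 56 mm wide (y), its rim 10 mm above the floor; the rack's length lies along the tray's x.
- tip_box: Bystander: tip box, 122 x 84 x 76 mm; origin at the middle of its underside. Leave it alone.
- micropipette: Bystander: micropipette lying flat, 230 mm long along its x, 24 mm high; origin at the middle of its underside. Leave it alone.
- trough: Bystander: white reagent trough, 130 x 50 x 28 mm; origin at the middle of its underside. Leave it alone.
- wash_bottle: Bystander: wash bottle, 68 mm across, 190 mm tall; origin at the middle of its underside. Leave it alone.
- slip_box: Bystander: flat clear box, 30 x 54 x 14 mm, lying on the station's base plate on the far side of the barrel; origin at the middle of its underside. Leave it alone.
Things that resemble listed ones, but are neither listed nor needed, are in the scene too. Of the things that look like the part that bears rack_center, take the one that is nearest to the robot's base at the start.

How it is judged:
By the outcome, as a careful person would: the job done as asked, in the order asked, and still so for the second after the job is handed in, with the robot touching nothing.
It also fails if it takes over 72 s, if anything falls off the work surface, if the arm or the gripper's body presses on something with over 40 N, if the wrist force passes 120 N, or if a joint passes its speed limit or range.

## Working session

There is one attempt and no reset: what is moved stays moved. The work goes in short steps, Python scripts to look and compute and a tool call to move; the robot and the scene stay as the last step left them, time stands still between calls to the robot, and variables do not carry over. Pictures are saved under pics/ and viewed, about 8 in all and at most 12, crops included, and the job is handed in when it is done.

Besides the shell and the picture viewer there is one more tool, called after "Emit:" in YAML: its name, and indented under it one key for each argument. carry_out: Moves the arm, as the interface text tells. Its arguments: {"type":"object","properties":{"deltas":{"type":"string"},"force":{"type":"number"}},"required":["deltas"]}

```bash
mkdir -p pics; cat > h.py <<'E'
import numpy as np, cv2
from bench import env, grab_frame, finish_job, silhouettes, place_of
def ray(f,px):
    K=np.array([[f['fx'],0,f['cx']],[0,f['fy'],f['cy']],[0,0,1]])
    u=cv2.undistortPoints(np.array([[px]],float),K,np.array(f['dist_coeffs'])).ravel()
    T=np.array(f['camera_from_world']);R=T[:3,:3]
    return -R.T@T[:3,3], R.T@np.array([u[0],u[1],1])
def at_z(f,px,z):
    o,d=ray(f,px); return o+d*(z-o[2])/d[2]
def proj(f,P):
    T=np.array(f['camera_from_world']);K=np.array([[f['fx'],0,f['cx']],[0,f['fy'],f['cy']],[0,0,1]])
    return cv2.projectPoints(np.array(P,float).reshape(-1,3),cv2.Rodrigues(T[:3,:3])[0],T[:3,3],K,np.array(f['dist_coeffs']))[0].reshape(-1,2)
def save(f,name,crop=None,s=1):
    im=f['color'][...,::-1]
    if crop: im=im[crop[1]:crop[3],crop[0]:crop[2]]
    cv2.imwrite('pics/'+name,cv2.resize(im,None,fx=s,fy=s,interpolation=cv2.INTER_CUBIC))
E
python3 - <<'E'
from h import *
np.set_printoptions(precision=3,suppress=True)
Z=dict(nozzle=.17,handle=.075,trigger_face=.11,button_face=.079,screw_head=.058,rack_center=.066,tray_floor=.015,station=0,tip_box=0,micropipette=0,trough=0,wash_bottle=0,slip_box=.012)
ims=[]
for c in ('top','scene'):
    f=grab_frame(c); ims.append(f['color'])
    print(c, -np.array(f['camera_from_world'])[:3,:3].T@np.array(f['camera_from_world'])[:3,3])
    for n,z in Z.items():
        for r in place_of(c,n)[:3]:
            print(n,np.round(r['pixel']),round(r['conf'],2),at_z(f,r['pixel'],z))
cv2.imwrite('pics/a.png',ims[0][...,::-1]); cv2.imwrite('pics/b.png',ims[1][...,::-1])
print(env.sense())
E
```

```text
top [0.438 0.017 1.219]
nozzle [284. 178.] 0.83 [ 0.554 -0.037  0.17 ]
handle [318. 179.] 0.82 [ 0.56  -0.13   0.075]
trigger_face [315. 183.] 0.74 [ 0.547 -0.119  0.11 ]
trigger_face [311. 182.] 0.61 [ 0.55  -0.108  0.11 ]
button_face [308. 196.] 0.36 [ 0.517 -0.102  0.079]
button_face [318. 186.] 0.36 [ 0.543 -0.13   0.079]
screw_head [274. 220.] 0.61 [ 0.454 -0.016  0.058]
rack_center [136. 206.] 0.92 [0.493 0.352 0.066]
rack_center [245. 120.] 0.89 [0.723 0.061 0.066]
rack_center [166. 153.] 0.82 [0.637 0.273 0.066]
tray_floor [225. 180.] 0.65 [0.567 0.117 0.015]
station [282. 186.] 0.95 [ 0.549 -0.041  0.   ]
tip_box [400. 215.] 0.83 [ 0.466 -0.371  0.   ]
micropipette [342. 256.] 0.68 [ 0.356 -0.202  0.   ]
trough [197. 258.] 0.66 [0.353 0.198 0.   ]
wash_bottle [129. 140.] 0.8 [0.688 0.396 0.   ]
slip_box [256. 163.] 0.62 [0.613 0.031 0.012]
scene [ 1.109 -0.447  0.893]
nozzle [251. 201.] 0.8 [ 0.553 -0.045  0.17 ]
handle [398. 204.] 0.69 [0.733 0.323 0.075]
handle [222. 242.] 0.57 [ 0.549 -0.135  0.075]
trigger_face [230. 228.] 0.45 [ 0.549 -0.108  0.11 ]
button_face [395. 20
[... 593 characters left out ...]
.] 0.16 [0.689 0.39  0.   ]
trough [276. 171.] 0.89 [0.36  0.195 0.   ]
wash_bottle [395. 206.] 0.88 [0.697 0.382 0.   ]
wash_bottle [278. 170.] 0.18 [0.36  0.204 0.   ]
slip_box [341. 159.] 0.58 [0.458 0.394 0.012]
slip_box [284. 243.] 0.48 [0.61  0.021 0.012]
{'t': 1.4, 'q': array([ 1.109,  0.048,  0.099,  1.622, -0.   ,  1.443]), 'joint_vel': array([ 0.001,  0.   ,  0.   , -0.001, -0.   ,  0.001]), 'effort': array([ -0.   , -33.864,  32.015,   0.001,  -0.   ,  -0.   ]), 'tcp_pos': array([0.172, 0.496, 0.231]), 'orientation': array([ 0.117,  0.697, -0.117,  0.697]), 'ft_force': array([-0.568, -0.257,  0.04 ]), 'ft_torque': array([0.012, 0.041, 0.051]), 'gripper_width': 0.08527466699705807}
```

View pics/a.png

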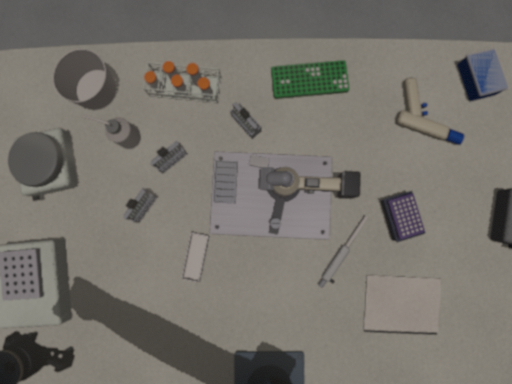

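View pics/b.png

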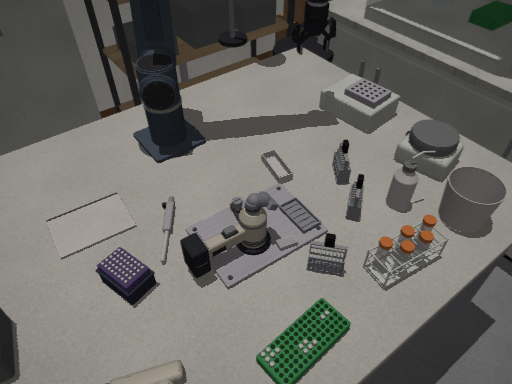

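Candidates for the rack in the top picture: A (138,205) at r≈0.61 m, B (168,155) at r≈0.69 m, C (245,120) at r≈0.73 m. The orange-capped tube rack at (185,80) is something else. A is nearest to the base, so I'll check it in a crop.

```bash
cat >> h.py <<'E'
from scipy.spatial.transform import Rotation as Rt
def axes_down(jaw_yaw_deg):
    a=np.radians(jaw_yaw_deg); x=np.array([0,0,-1.]); y=np.array([np.cos(a),np.sin(a),0]); return np.c_[x,y,np.cross(x,y)]
def move(pos,R):
    s=env.sense(); R0=Rt.from_quat(s['orientation']); d=(np.array(pos)-s['tcp_pos'])*1000
    print('move', np.round(d,1), np.round((Rt.from_matrix(R)*R0.inv()).as_rotvec(degrees=True),1))
E
python3 - <<'E'
from h import *
np.set_printoptions(precision=3,suppress=True)
f=grab_frame('top'); save(f,'c.png',(110,90,300,250),4)
for r in silhouettes('top','rack_center')[:4]:
    m=r['pixels']; (c,sz,a)=cv2.minAreaRect(np.argwhere(m)[:,::-1].astype(np.float32)); b=cv2.boxPoints((c,sz,a))
    W=np.array([at_z(f,p,.05)[:2] for p in b]); print(r['conf'],r['extent'],c,sz,a); print(W)
    e=[W[1]-W[0],W[2]-W[1]]; e=max(e,key=np.linalg.norm); print('yaw',np.degrees(np.arctan2(e[1],e[0])))
for n in ('station',):
  for r in silhouettes('top',n)[:1]:
    m=r['pixels'];(c,sz,a)=cv2.minAreaRect(np.argwhere(m)[:,::-1].astype(np.float32)); b=cv2.boxPoints((c,sz,a)); W=np.array([at_z(f,p,.012)[:2] for p in b]); print(n,W,sz)
print(Rt.from_quat(env.sense()['orientation']).as_matrix())
E
```

```text
0.86 [121.8, 188.9, 159.2, 222.4] (137.8076934814453, 205.5384521484375) (21.355958938598633, 36.055511474609375) 33.6900634765625
[[0.471 0.404]
 [0.553 0.35 ]
 [0.52  0.3  ]
 [0.439 0.354]]
yaw -33.7929938273205
0.78 [232.3, 105.2, 261.2, 138.4] (244.56637573242188, 119.00442504882812) (38.005123138427734, 15.89818286895752) 48.8140754699707
[[0.756 0.112]
 [0.785 0.079]
 [0.704 0.012]
 [0.675 0.044]]
yaw -140.07238560965584
0.64 [151.9, 140.3, 184.2, 170.4] (167.07296752929688, 156.037841796875) (21.762351989746094, 34.18748092651367) 53.97262191772461
[[0.627 0.329]
 [0.682 0.253]
 [0.633 0.218]
 [0.579 0.293]]
yaw -54.256764939847436
station [[ 0.418  0.163]
 [ 0.649  0.153]
 [ 0.627 -0.261]
 [ 0.397 -0.245]] (148.51727294921875, 83.3160171508789)
[[ 0.     0.328  0.945]
 [-0.     0.945 -0.328]
 [-1.    -0.     0.   ]]
```

View pics/c.png

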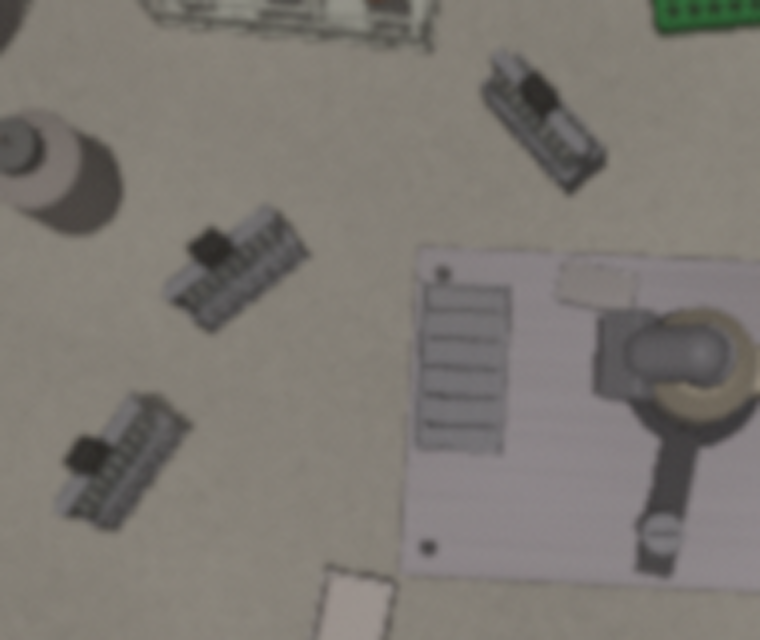

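The crop shows rack A with its black grip at about (132,204), and it has the same parts as B and C. I take A. Next is a hover above it for a wrist look.

```bash
python3 - <<'E'
from h import *
np.set_printoptions(precision=3,suppress=True)
f=grab_frame('top'); p=at_z(f,(132.3,203.8),.132); print(p)
move([p[0],p[1],.20],axes_down(53))
E
```

```text
[0.496 0.343 0.132]
move [ 324.1 -153.2  -31.3] [  0.   -0.  -17.9]
```

Emit:
carry_out:
  deltas: "60 -28 0 0 0 -8 0.6; 120 -56 0 0 0 -18 0.6; 180 -84 0 0 0 -18 0.6; 240 -112 0 0 0 -18 0.6; 300 -140 -5 0 0 -18 0.6; 322 -150 -10 0 0 -18 0.6; 322 -150 -10 0 0 -18 0.6; 322 -150 -10 0 0 -18 0.6"
  force: 40

```text
t: 2.6
tcp_pos: [0.4936, 0.3461, 0.2212]
orientation: [0.225, 0.671, -0.225, 0.67]
ft_force: [-0.2, 0.6, 0.5]
gripper_width: 0.0513
```

```bash
python3 - <<'E'
from h import *
np.set_printoptions(precision=3,suppress=True)
f=grab_frame('wrist'); im=f['color'][...,::-1].copy()
for r in place_of('wrist','rack_center')[:2]: print(r, at_z(f,r['pixel'],.066))
s=env.sense(); t=s['tcp_pos']; print(t,s['t'])
q=proj(f,[[t[0],t[1],.115]]); print(q)
T=np.array(f['camera_from_world']); print(-T[:3,:3].T@T[:3,3])
cv2.imwrite('pics/d.png',im)
E
```

```text
{'pixel': [276.8, 324.0], 'conf': 0.79} [0.63  0.274 0.066]
{'pixel': [255.8, 181.4], 'conf': 0.68} [0.495 0.348 0.066]
[0.493 0.347 0.222] 2.7
[[253.598 194.201]]
[0.439 0.388 0.364]
```

View pics/d.png

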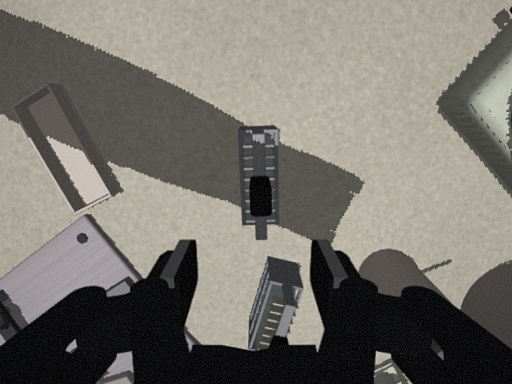

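```bash
python3 - <<'E'
from h import *
np.set_printoptions(precision=4,suppress=True)
f=grab_frame('wrist')
print(at_z(f,(260.5,196),.115))
for a,b,z in [((262,140),(262,238),.094),((239,130),(243,225),.03),((277,128),(278,223),.03)]:
    A,B=at_z(f,a,z),at_z(f,b,z); d=B-A; print(A,B,np.linalg.norm(d),np.degrees(np.arctan2(d[1],d[0])))
E
```

```text
[0.4971 0.3508 0.115 ]
[0.4656 0.3763 0.094 ] [0.5331 0.3263 0.094 ] 0.08395617398685917 -36.55463699248789
[0.4509 0.3613 0.03  ] [0.5317 0.3044 0.03  ] 0.09882626109150895 -35.1282437189923
[0.4716 0.3921 0.03  ] [0.5521 0.3352 0.03  ] 0.0985568560704223 -35.29905704525884
```

The wrist picture shows rack A with its grip at (261,196), i.e. world (0.497, 0.350), yaw −36°. The width and height agree with the sizes given. Going down to grip it and lift.

Emit:
carry_out:
  deltas: "4 4 -20 0 0 1 0.6; 4 4 -60 0 0 1 0.6; 4 4 -100 0 0 1 0.6; 4 4 -119 0 0 1 0.6; 4 4 -119 0 0 1 0.6; 4 4 -119 0 0 1 0; 4 4 -119 0 0 1 0; 4 4 -119 0 0 1 0; 4 4 -119 0 0 1 0"
  force: 40

```text
t: 3.88
tcp_pos: [0.4993, 0.3507, 0.1047]
orientation: [0.22, 0.671, -0.218, 0.673]
ft_force: [-1.3, -1.0, 6.2]
gripper_width: 0.0153
```

Emit:
carry_out:
  deltas: "0 0 5 0 0 0 0; 0 0 25 0 0 0 0; 0 0 55 0 0 0 0; 0 0 75 0 0 0 0;0 0 75 0 0 0 0"

```text
t: 4.5
tcp_pos: [0.4989, 0.3505, 0.1789]
orientation: [0.22, 0.672, -0.218, 0.673]
ft_force: [-0.1, 0.1, -2.4]
gripper_width: 0.0152
```

```bash
python3 - <<'E'
from h import *
np.set_printoptions(precision=4,suppress=True)
s=env.sense(); print(s['tcp_pos'],s['t'],s['ft_force'],s['gripper_width'])
t=s['tcp_pos']
# station estimate from corners/points in both cameras
Z=dict(nozzle=.17,handle=.075,trigger_face=.11,screw_head=.058,tray_floor=.015)
for c in ('top','scene'):
    f=grab_frame(c)
    for n,z in Z.items():
        for r in place_of(c,n)[:1]: print(c,n,at_z(f,r['pixel'],z),round(r['conf'],2))
    if c=='top':
        for r in silhouettes(c,'tray_floor')[:1]:
            b=cv2.minAreaRect(np.argwhere(r['pixels'])[:,::-1].astype(np.float32)); print('tray',b,[at_z(f,p,.025)[:2] for p in cv2.boxPoints(b)])
        # tray/baseplate outline from crop picks
        pk=lambda x,y:(110+x/4,90+y/4)
        for q,z in [((443,273),.012),((428,547),.012),((418,245),.012),((402,575),.012),((427,287),.025),((511,290),.025),((417,450),.025),((502,453),.025)]: print(q,at_z(f,pk(*q),z))
f=grab_frame('wrist'); save(f,'e.png')
E
```

```text
[0.4989 0.3505 0.1789] 4.5 [-0.1481  0.136  -2.4192] 0.015189921067907414
top nozzle [ 0.442  -0.0182  0.17  ] 0.69
top handle [ 0.5492 -0.1258  0.075 ] 0.83
top trigger_face [ 0.5426 -0.1112  0.11  ] 0.42
top screw_head [ 0.4406 -0.0172  0.058 ] 0.41
top tray_floor [0.5765 0.1235 0.015 ] 0.98
tray ((285.29486083984375, 195.51339721679688), (149.48202514648438, 84.9123306274414), 2.602562189102173) [array([0.4169, 0.1618]), array([0.6502, 0.1516]), array([ 0.6276, -0.2605]), array([ 0.3953, -0.2435])]
(443, 273) [0.6281 0.1301 0.012 ]
(428, 547) [0.438  0.1405 0.012 ]
(418, 245) [0.6481 0.1476 0.012 ]
(402, 575) [0.4188 0.1584 0.012 ]
(427, 287) [0.6164 0.1399 0.025 ]
(511, 290) [0.6137 0.082  0.025 ]
(417, 450) [0.5041 0.1466 0.025 ]
(502, 453) [0.5016 0.0885 0.025 ]
scene handle [ 0.5449 -0.1396  0.075 ] 0.58
scene trigger_face [ 0.5484 -0.1111  0.11  ] 0.63
scene screw_head [ 0.4445 -0.008   0.058 ] 0.62
scene tray_floor [0.5634 0.111  0.015 ] 0.97
```

View pics/e.png

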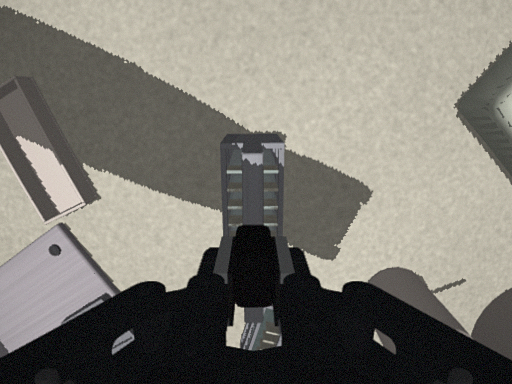

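Rack held level (width 15 mm). The tray corners from the top view give a centre of (0.560, 0.116) and a yaw of −3°. I'll carry the rack around rack B.

Emit:
carry_out:
  deltas: "-5 -20 10 0 0 4 0; -8 -55 15 0 0 10 0; -8 -95 15 0 0 17 0; -5 -130 15 0 0 24 0; 10 -165 15 0 0 31 0; 35 -200 10 0 0 33 0; 55 -225 0 0 0 33 0; 61 -235 -20 0 0 33 0; 61 -235 -25 0 0 33 0; 61 -235 -25 0 0 33 0"

```text
t: 6.45
tcp_pos: [0.5584, 0.1155, 0.1521]
orientation: [0.019, 0.707, -0.019, 0.706]
ft_force: [-0.2, 0.4, -2.1]
gripper_width: 0.0155
```

```bash
python3 - <<'E'
from h import *
np.set_printoptions(precision=4,suppress=True)
s=env.sense(); print(s['tcp_pos'],s['t'],s['ft_force'],s['gripper_width'])
f=grab_frame('scene'); save(f,'f1.png',(200,150,370,290),4)
g=grab_frame('wrist'); save(g,'f2.png')
a=cv2.imread('pics/f1.png'); b=cv2.imread('pics/f2.png'); 
cv2.imwrite('pics/f.png',np.vstack([cv2.resize(a,(600,494))[:330],cv2.resize(b,(600,450))[:270]]))
E
```

```text
[0.5584 0.1155 0.1521] 6.45 [-0.2072  0.419  -2.1192] 0.015458104492513622
```

View pics/f.png

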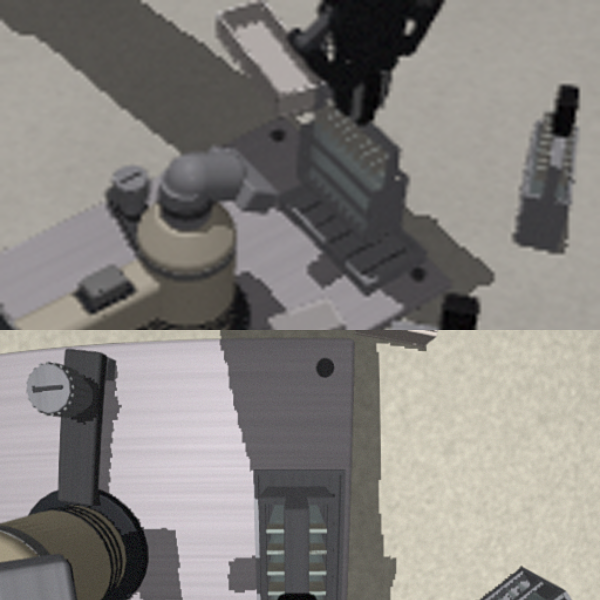

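```bash
python3 - <<'E'
from h import *
np.set_printoptions(precision=4,suppress=True)
f=grab_frame('wrist')
k=512/600
for n,q,z in [('screwtop',(48,388),.069),('hole',(325,368),.012),('trayL',(258,470),.025),('trayR',(345,470),.025),('plate corner',(355,340),.012),('plate corner L',(0,353),.012)]:
    print(n,at_z(f,(q[0]*k,(q[1]-330)*k),z))
for r in place_of('wrist','screw_head')[:2]: print(r['conf'],r['pixel'],at_z(f,r['pixel'],.058))
E
```

```text
screwtop [ 0.446  -0.0184  0.069 ]
hole [0.4376 0.1417 0.012 ]
trayL [0.5024 0.0933 0.025 ]
trayR [0.5054 0.1517 0.025 ]
plate corner [0.4204 0.1624 0.012 ]
plate corner L [ 0.4056 -0.0881  0.012 ]
0.87 [49.4, 51.6] [ 0.4461 -0.0189  0.058 ]
```

Aligned: the tray outline surrounds the rack in the wrist view. Lowering gently.

Emit:
carry_out:
  deltas: "2 2 -8 0 0 0 0; 2 2 -16 0 0 0 0; 2 2 -23 0 0 0 0; 2 2 -27 0 0 0 0; 2 2 -29 0 0 0 0; 2 2 -30 0 0 0 0;2 2 -30 0 0 0 0"

```text
t: 7.52
tcp_pos: [0.5612, 0.117, 0.1225]
orientation: [0.019, 0.707, -0.019, 0.707]
ft_force: [-0.2, 1.2, -1.7]
gripper_width: 0.0155
```

Emit:
carry_out:
  deltas: "0 0 -1 0 0 0 0; 0 0 -2 0 0 0 0; 0 0 -2.5 0 0 0 0; 0 0 -3 0 0 0 0; 0 0 -3.5 0 0 0 0"

```text
t: 8.15
tcp_pos: [0.5611, 0.117, 0.1199]
orientation: [0.019, 0.707, -0.019, 0.707]
ft_force: [-2.4, -1.2, 4.6]
gripper_width: 0.0152
```

Emit:
carry_out:
  deltas: "0 0 0 0 0 0 0.25; 0 0 0 0 0 0 0.4; 0 0 0 0 0 0 0.4; 0 0 10 0 0 0 0.5; 0 0 40 0 0 0 0.5; 0 0 90 0 0 0 0.6; 0 0 110 0 0 0 0.6"

```text
t: 9.02
tcp_pos: [0.5626, 0.1172, 0.2335]
orientation: [0.02, 0.705, -0.019, 0.709]
ft_force: [0.9, -0.5, 0.2]
gripper_width: 0.0512
```

```bash
python3 - <<'E'
from h import *
np.set_printoptions(precision=3,suppress=True)
s=env.sense(); print(s['tcp_pos'],s['t'],s['q'],s['gripper_width'],s['ft_force'])
for y in (147,177,-3): move([.446,-.0185,.15],axes_down(y))
f=grab_frame('wrist'); save(f,'g.png')
for r in place_of('wrist','rack_center')[:2]: print(r['conf'],r['pixel'],at_z(f,r['pixel'],.081))
E
```

```text
[0.563 0.117 0.234] 9.025 [0.089 0.172 0.239 1.63  0.    0.143] 0.051221072894201 [ 0.859 -0.472  0.219]
move [-116.6 -135.7  -83.5] [-0.2  0.3 60.1]
move [-116.6 -135.7  -83.5] [-0.3  0.3 90.1]
move [-116.6 -135.7  -83.5] [  0.3   0.3 -89.9]
0.93 [250.9, 177.4] [0.56  0.116 0.081]
0.67 [208.0, 326.6] [0.716 0.063 0.081]
```

View pics/g.png

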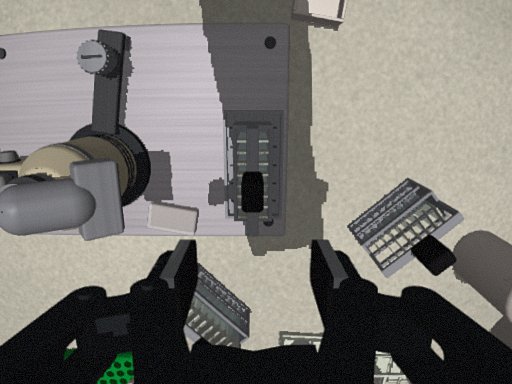

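The rack stands upright in the tray, at (250,180), with the grip at (253,190). Next the screw, whose head is at about (91,57).

Emit:
carry_out:
  deltas: "-20 -20 -5 0 0 10 0.6; -40 -45 -10 0 0 20 0.6; -60 -70 -20 0 0 30 0.6; -80 -95 -30 0 0 40 0.6; -100 -115 -40 0 0 50 0.6; -117 -136 -60 0 0 60 0.6; -117 -136 -83 0 0 70 0.6; -117 -136 -100 0 0 80 0.6; -117 -136 -110 0 0 90 0.6; -117 -136 -110 0 0 90 0.6"

```text
t: 10.38
tcp_pos: [0.4423, -0.0187, 0.1167]
orientation: [-0.484, 0.515, 0.487, 0.513]
ft_force: [-0.3, -0.4, 0.7]
gripper_width: 0.0513
```

```bash
python3 - <<'E'
from h import *
np.set_printoptions(precision=4,suppress=True)
s=env.sense(); print(s['tcp_pos'],s['t'],s['q'],s['gripper_width'],s['ft_torque'])
f=grab_frame('wrist'); save(f,'h.png')
for r in place_of('wrist','screw_head')[:2]: print(r['conf'],r['pixel'],at_z(f,r['pixel'],.058))
for r in silhouettes('wrist','screw_head')[:1]: print(r['extent'])
print(proj(f,[[*s['tcp_pos'][:2],.069],[.446,-.0185,.069],[.446,-.0185,.058]]))
E
```

```text
[ 0.4423 -0.0187  0.1167] 10.375 [-0.1939 -0.1582 -0.326   1.4071  0.     -1.708 ] 0.05133426437007429 [-0.01    0.0083  0.0275]
0.93 [248.7, 214.4] [ 0.4442 -0.0179  0.058 ]
[221.8, 186.5, 271.3, 242.6]
[[251.6153 218.844 ]
 [245.512  219.4833]
 [245.832  213.5746]]
```

View pics/h.png

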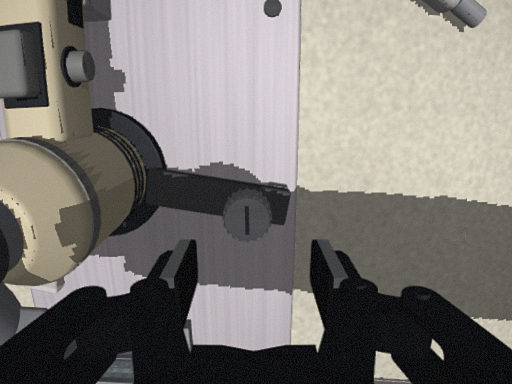

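Emit:
carry_out:
  deltas: "3 0 -25 0 0 0 0.6; 3 0 -55 0 0 0 0.6; 3 0 -72 0 0 0 0.6; 3 0 -72 0 0 0 0.6; 3 0 -72 0 0 0 0; 3 0 -72 0 0 0 0; 3 0 -72 0 0 0 0"
  force: 60

```text
t: 11.4
tcp_pos: [0.4464, -0.0191, 0.0486]
orientation: [-0.486, 0.514, 0.486, 0.513]
ft_force: [-4.8, 0.3, 5.8]
gripper_width: 0.0263
```

```bash
python3 - <<'E'
from h import *
np.set_printoptions(precision=4,suppress=True)
s=env.sense(); print(s['tcp_pos'],s['t'],s['q'],s['gripper_width'],s['ft_torque'],s['ft_force'])
E
```

```text
[ 0.4464 -0.0191  0.0486] 11.4 [-0.1925 -0.1149 -0.4251  1.2616 -0.0007 -1.7085] 0.02629429197769575 [0.029  1.0578 0.0417] [-4.8298  0.268   5.7842]
```

Emit:
carry_out:
  deltas: "0 0 0 0 0 -10 0; 0 0 -0.2 0 0 -20 0; 0 0 -0.3 0 0 -30 0; 0 0 -0.4 0 0 -40 0; 0 0 -0.4 0 0 -50 0; 0 0 -0.5 0 0 -60 0; 0 0 -0.6 0 0 -70 0;0 0 -0.6 0 0 -70 0"

```text
t: 12.4
tcp_pos: [0.4464, -0.0192, 0.048]
orientation: [-0.104, 0.7, 0.103, 0.699]
ft_force: [-5.1, 0.1, 5.4]
gripper_width: 0.0261
```

```bash
cat > s.py <<'E'
from h import *
np.set_printoptions(precision=4,suppress=True)
s=env.sense(); print(s['tcp_pos'],s['t'],s['q'],s['gripper_width'],s['ft_torque'],s['ft_force'],'eff6',s['effort'][5])
E
python3 s.py
```

```text
[ 0.4464 -0.0192  0.048 ] 12.4 [-0.1925 -0.1146 -0.426   1.2604 -0.001  -0.4857] 0.026091636152399594 [ 0.022   1.0561 -0.0516] [-5.0626  0.0663  5.4123] eff6 0.1485305093228817
```

Emit:
carry_out:
  deltas: "0 0 0 0 0 -10 0; 0 0 -0.2 0 0 -20 0; 0 0 -0.2 0 0 -20 0"

```text
t: 12.78
tcp_pos: [0.4463, -0.0192, 0.0478]
orientation: [0.019, 0.707, -0.02, 0.706]
ft_force: [-5.5, -0.6, 5.9]
gripper_width: 0.0259
```

```bash
python3 s.py
```

```text
[ 0.4463 -0.0192  0.0478] 12.775 [-0.1925 -0.1145 -0.4262  1.2601 -0.001  -0.1366] 0.025860850429975598 [-0.0315  1.1432 -0.1013] [-5.5078 -0.5742  5.945 ] eff6 0.14845718163996935
```

Emit:
carry_out:
  deltas: "0 0 0 0 0 -10 0; 0 0 -0.2 0 0 -20 0; 0 0 -0.2 0 0 -20 0"

```text
t: 13.15
tcp_pos: [0.4463, -0.0192, 0.0476]
orientation: [0.142, 0.693, -0.143, 0.692]
ft_force: [-5.3, 0.7, 6.2]
gripper_width: 0.026
```

```bash
python3 s.py
```

```text
[ 0.4463 -0.0192  0.0476] 13.15 [-0.1925 -0.1143 -0.4264  1.2598 -0.0011  0.2125] 0.026015918723884663 [-0.0222  1.1113 -0.0499] [-5.3387  0.7236  6.2391] eff6 0.1483691157773137
```

Emit:
carry_out:
  deltas: "0 0 0 0 0 -8 0; 0 0 -0.1 0 0 -15 0; 0 0 -0.1 0 0 -15 0"

```text
t: 13.52
tcp_pos: [0.4463, -0.0192, 0.0475]
orientation: [0.231, 0.669, -0.232, 0.668]
ft_force: [-4.3, 0.3, 5.6]
gripper_width: 0.026
```

```bash
python3 s.py
```

```text
[ 0.4463 -0.0192  0.0475] 13.525 [-0.1925 -0.1143 -0.4266  1.2596 -0.001   0.474 ] 0.02599359429835482 [-0.0032  1.1861 -0.0153] [-4.2929  0.2709  5.6122] eff6 0.0863302918151021
```

Emit:
carry_out:
  deltas: "0 0 0 0 0 -6 0; 0 0 -0.1 0 0 -10 0; 0 0 -0.1 0 0 -10 0"

```text
t: 13.9
tcp_pos: [0.4462, -0.0191, 0.0474]
orientation: [0.288, 0.646, -0.289, 0.645]
ft_force: [-5.4, 0.2, 5.5]
gripper_width: 0.0262
```

```bash
python3 s.py
```

```text
[ 0.4462 -0.0191  0.0474] 13.9 [-0.1925 -0.1142 -0.4267  1.2595 -0.0009  0.6482] 0.02623361091505936 [-0.0187  1.1863 -0.0818] [-5.4207  0.176   5.5178] eff6 0.023642659652978182
```

Emit:
carry_out:
  deltas: "0 0 0 0 0 -5 0; 0 0 0 0 0 -8 0; 0 0 0 0 0 -8 0"

```text
t: 14.28
tcp_pos: [0.4462, -0.0191, 0.0474]
orientation: [0.332, 0.624, -0.333, 0.624]
ft_force: [-4.7, 0.3, 5.4]
gripper_width: 0.0259
```

```bash
python3 s.py; python3 - <<'E'
from h import *
f=grab_frame('scene'); save(f,'i.png',(200,170,300,250),6)
E
```

```text
[ 0.4462 -0.0191  0.0474] 14.275 [-0.1925 -0.1141 -0.4268  1.2594 -0.0009  0.7876] 0.025895779728120943 [-0.0183  1.1993 -0.0426] [-4.7262  0.2501  5.4032] eff6 0.015137640293687582
```

View pics/i.png

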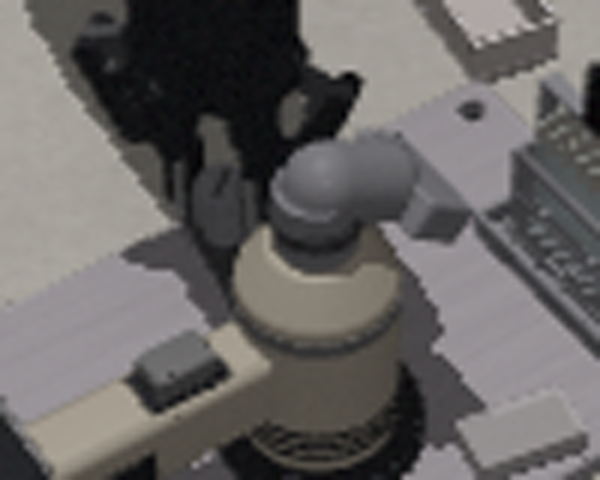

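```bash
python3 - <<'E'
from h import *
f=grab_frame('scene'); a=at_z(f,(235.7,201.9),.068);b=at_z(f,(238.1,199.0),.068);print(a,b,np.degrees(np.arctan2(*(b-a)[[1,0]])))
R=Rt.from_quat(env.sense()['orientation']).as_matrix(); print('jaw',np.degrees(np.arctan2(R[1,1],R[0,1])))
for k in range(4):
    s=env.sense(); print(s['ft_torque'][2],s['effort'][5]); grab_frame('scene')
E
```

```text
[ 0.44997986 -0.02419275  0.068     ] [ 0.44487776 -0.01237838  0.068     ] 113.35734413069703
jaw 33.849900014077335
-0.02649051809743825 -0.03791310475207865
-0.08319088445481432 -0.039411953184753656
-0.060074214321510985 -0.03959803842008114
-0.031518672567643576 -0.039623844204470515
```

Emit:
carry_out:
  deltas: "0 0 0 0 0 -5 0; 0 0 -0.1 0 0 -10 0; 0 0 -0.1 0 0 -10 0"

```text
t: 14.95
tcp_pos: [0.4461, -0.0191, 0.0473]
orientation: [0.385, 0.593, -0.386, 0.592]
ft_force: [-5.2, 1.0, 6.5]
gripper_width: 0.0259
```

```bash
cat >> s.py <<'E'
v=[]
for k in range(4):
    grab_frame('top'); s=env.sense(); v.append([s['ft_torque'][2],s['effort'][5],s['q'][5]])
print('mean tz,eff6,q6',np.mean(v,0))
E
python3 s.py
```

```text
[ 0.4461 -0.0191  0.0473] 14.95 [-0.1925 -0.1141 -0.4269  1.2595 -0.001   0.9622] 0.025941740306694442 [ 0.0643  1.2149 -0.0254] [-5.25    1.0249  6.4541] eff6 0.1074419729411602
mean tz,eff6,q6 [0.027  0.0157 0.9618]
```

Emit:
carry_out:
  deltas: "0 0 0 0 0 -5 0; 0 0 0 0 0 -10 0; 0 0 0 0 0 -10 0"

```text
t: 15.52
tcp_pos: [0.446, -0.0191, 0.0473]
orientation: [0.435, 0.557, -0.437, 0.556]
ft_force: [-5.1, 0.6, 5.9]
gripper_width: 0.0261
```

```bash
python3 s.py
```

```text
[ 0.446  -0.0191  0.0473] 15.525 [-0.1925 -0.1141 -0.427   1.2596 -0.001   1.1366] 0.026145134250999565 [0.0427 1.2362 0.0159] [-5.0902  0.6098  5.9244] eff6 0.15398330055177212
mean tz,eff6,q6 [0.0507 0.0623 1.1362]
```

Emit:
carry_out:
  deltas: "0 0 0 0 0 0 0; 0 0 0 0 0 -5 0; 0 0 0 0 0 -10 0; 0 0 0 0 0 -10 0"
  force: 100

```text
t: 16.23
tcp_pos: [0.4459, -0.019, 0.0472]
orientation: [0.482, 0.517, -0.483, 0.516]
ft_force: [-5.6, 0.9, 5.5]
gripper_width: 0.0249
```

```bash
python3 s.py;  python3 - <<'E'
from h import *
f=grab_frame('scene'); save(f,'j.png',(220,185,260,215),16)
E
```

```text
[ 0.4459 -0.019   0.0472] 16.225 [-0.1925 -0.1141 -0.4272  1.2596 -0.0008  1.311 ] 0.024886622497722916 [0.0812 1.2362 0.1088] [-5.5871  0.8573  5.5123] eff6 0.1985160866752267
mean tz,eff6,q6 [0.0905 0.1067 1.3105]
```

View pics/j.png

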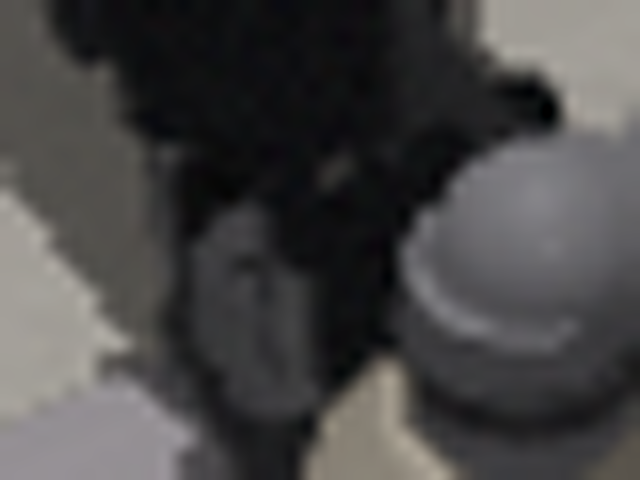

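Emit:
carry_out:
  deltas: "0 0 0 0 0 0 0.5; 0 0 0 0 0 0 0.6; 0 0 0 0 0 0 0.6; 0 0 30 0 0 0 0.6; 0 0 70 0 0 0 0.6; 0 0 70 0 0 0 0.6"

```text
t: 17.23
tcp_pos: [0.4501, -0.0196, 0.1195]
orientation: [0.484, 0.514, -0.481, 0.519]
ft_force: [0.6, -0.3, -0.2]
gripper_width: 0.0515
```

```bash
python3 - <<'E'
from h import *
np.set_printoptions(precision=4,suppress=True)
s=env.sense(); print(s['tcp_pos'],s['t'],s['ft_torque'],s['effort'][5])
f=grab_frame('wrist')
p=proj(f,[[.446,-.019,.068],[.5528-.0038+.0,-.1122,.11],[.522,-.1107,.079]]).round().astype(int); print(p)
x,y=p[0]; a=f['color'][...,::-1]; c=cv2.resize(a[max(0,y-30):y+30,max(0,x-30):x+30],(384,384),interpolation=cv2.INTER_CUBIC)
cv2.imwrite('pics/k.png',np.hstack([cv2.resize(a,(416,312)),cv2.resize(c,(312,312))]))
R=Rt.from_quat(s['orientation']).as_matrix(); print('jaw',np.degrees(np.arctan2(R[1,1],R[0,1])))
E
```

```text
[ 0.4501 -0.0196  0.1195] 17.225 [0.0507 0.0213 0.0418] -0.00019218204670323757
[[247 217]
 [406 394]
 [350 357]]
jaw 3.869945763998554
```

View pics/k.png

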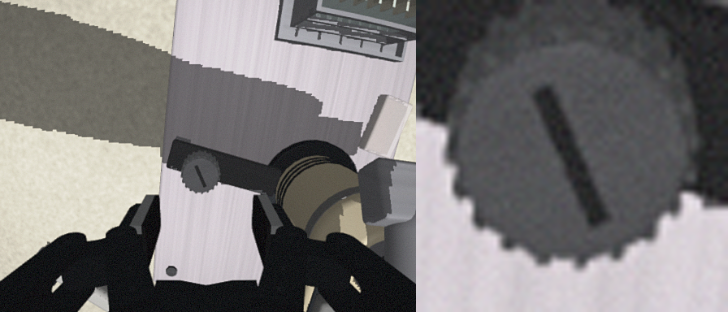

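The slot shows 150° of screw turn (23° slip or springback at the end), with the resistance risen. Slot angle and torque both put it at about 4.2 rad: seated and not overtightened. Now the trigger. I'll tilt the tool 50° so that the upper finger presses the trigger and the lower one faces the button.

```bash
cat >> h.py <<'E'
ORG=np.array([.5528,-.0423,0]); YAW=np.radians(-3.1)
Rs=Rt.from_rotvec([0,0,YAW]).as_matrix()
def st(x,y,z): return ORG+Rs@(np.array([x,y,z])/1000)
def tilt(deg):
    a=np.radians(deg); c,s=np.cos(a),np.sin(a)
    return Rs@np.array([[c,s,0],[0,0,-1],[-s,c,0]])
E
python3 - <<'E'
from h import *
np.set_printoptions(precision=3,suppress=True)
print(np.linalg.det(tilt(50))); move(st(-60,-70,170),tilt(50)); print(env.sense()['q'])
E
```

```text
1.0
move [ 40.3 -89.6  52.5] [  0.3 -39.8  -6.7]
[-0.193 -0.151 -0.318  1.399  0.     1.311]
```

Emit:
carry_out:
  deltas: "-10 -10 40 0 0 0 0.4; -10 -30 80 0 -8 -1 0.4; 0 -60 80 0 -16 -3 0.4; 20 -80 70 0 -24 -4 0.4; 40 -90 60 0 -32 -6 0.4; 40 -90 52 0 -40 -7 0.4; 40 -90 52 0 -40 -7 0.4; 40 -90 52 0 -40 -7 0.4"

```text
t: 18.27
tcp_pos: [0.488, -0.1096, 0.1695]
orientation: [0.648, 0.278, -0.318, 0.633]
ft_force: [0.8, 0.0, 1.2]
gripper_width: 0.0341
```

```bash
python3 - <<'E'
from h import *
np.set_printoptions(precision=4,suppress=True)
s=env.sense(); print(s['tcp_pos'],s['t'],s['q'],s['gripper_width'])
R=Rt.from_quat(s['orientation']).as_matrix();print(R)
f=grab_frame('wrist'); save(f,'l.png')
P=[st(0,-70,110),st(-27,-70,79),*[st(x,y,110) for x in(-10,10) for y in (-85,-55)], s['tcp_pos']+R@[0,.017,0], s['tcp_pos']-R@[0,.017,0]]
print(proj(f,P))
for n,z in (('trigger_face',.11),('button_face',.079)):
    for r in place_of('wrist',n)[:2]: print(n,r['conf'],r['pixel'],(Rs.T@(at_z(f,r['pixel'],z)-ORG))*1000)
E
```

```text
[ 0.488  -0.1096  0.1695] 18.275 [-0.5493 -0.8006 -0.8306  0.9011  0.3041  1.182 ] 0.0341205927495152
[[ 0.6422  0.7642 -0.0605]
 [-0.042  -0.0437 -0.9982]
 [-0.7654  0.6435  0.004 ]]
[[265.6016 201.1791]
 [209.0665 198.6805]
 [254.7545 224.4446]
 [254.7502 182.6354]
 [275.5358 218.1666]
 [276.2491 178.3056]
 [290.341  255.6777]
 [217.2121 255.6072]]
trigger_face 0.56 [267.7, 201.2] [  2.0025 -70.4086 110.    ]
button_face 0.84 [206.9, 199.6] [-28.863  -70.3343  79.    ]
```

View pics/l.png

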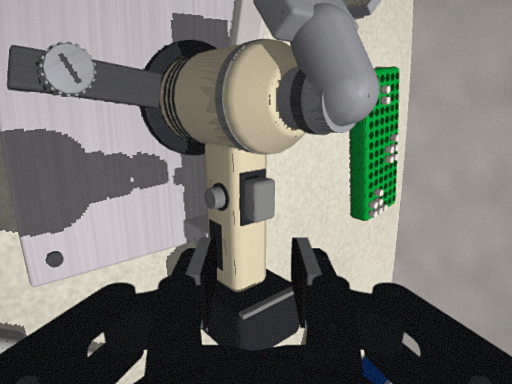

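The model projections (trigger at (266,201), button at (209,199)) match the picture and the networks to within 2 mm. Approaching.

Emit:
carry_out:
  deltas: "14 0 -21 0 0 0 0.4; 28 -1 -42 0 0 0 0.4; 42 -2 -60 0 0 0 0.4; 42 -2 -62 0 0 0 0.4; 42 -2 -62 0 0 0 0.4"

```text
t: 19.05
tcp_pos: [0.5302, -0.1114, 0.1076]
orientation: [0.649, 0.279, -0.318, 0.633]
ft_force: [0.4, 0.1, -0.5]
gripper_width: 0.0342
```

Emit:
carry_out:
  deltas: "0 0 -3 0 0 0 0.4; 0 0 -6 0 0 0 0.4; 0 0 -9 0 0 0 0.4; 0 0 -9 0 0 0 0.4"

```text
t: 19.55
tcp_pos: [0.5294, -0.1113, 0.0974]
orientation: [0.649, 0.278, -0.318, 0.633]
ft_force: [-2.4, 0.6, 3.2]
gripper_width: 0.0344
```

```bash
cat > s2.py <<'E'
from h import *
np.set_printoptions(precision=2,suppress=True)
s=env.sense(); R=Rt.from_quat(s['orientation']).as_matrix(); loc=lambda P:(Rs.T@(P-ORG))*1000
h=s['gripper_width']/2
print('t',s['t'],'p',loc(s['tcp_pos']+R@[0,h,0]),'q',loc(s['tcp_pos']-R@[0,h,0]),'F',Rs.T@s['ft_force'],s['gripper_width'])
E
python3 s2.py; python3 -c "
from h import *
f=grab_frame('wrist'); save(f,'m.png')"
```

```text
t 19.55 p [ -6.46 -70.18 108.49] q [-32.79 -70.07  86.35] F [-2.42  0.43  3.23] 0.03440718006379587
```

Contact at 108.5 mm with 3.2 N, as expected. Pressing home.

Emit:
carry_out:
  deltas: "0 0 -3 0 0 0 0.4; 0 0 -6 0 0 0 0.4; 0 0 -8 0 0 0 0.4; 0 0 -9 0 0 0 0.4; 0 0 -9 0 0 0 0.4"

```text
t: 20.23
tcp_pos: [0.5298, -0.1113, 0.0891]
orientation: [0.649, 0.278, -0.318, 0.633]
ft_force: [-5.7, -0.2, 7.0]
gripper_width: 0.034
```

```bash
python3 s2.py
```

```text
t 20.225 p [ -6.2  -70.23 100.01] q [-32.19 -70.14  78.11] F [-5.66 -0.49  7.03] 0.03398992553072585
```

Emit:
carry_out:
  deltas: "0 0 -1.5 0 0 0 0.4; 0 0 -2.5 0 0 0 0.4; 0 0 -2.5 0 0 0 0.4"

```text
t: 20.6
tcp_pos: [0.5307, -0.1115, 0.0879]
orientation: [0.649, 0.277, -0.317, 0.634]
ft_force: [-3.8, 1.1, 7.6]
gripper_width: 0.0344
```

```bash
python3 s2.py
```

```text
t 20.6 p [ -5.16 -70.35  99.04] q [-31.41 -70.28  76.8 ] F [-3.85  0.9   7.63] 0.0344097858983102
```

Emit:
carry_out:
  deltas: "0 0 -2 0 0 0 0.4; 0 0 -3 0 0 0 0.4; 0 0 -3 0 0 0 0.4; 0 0 -3 0 0 0 0.4"

```text
t: 21.1
tcp_pos: [0.5324, -0.1119, 0.0877]
orientation: [0.649, 0.276, -0.315, 0.635]
ft_force: [-4.0, 1.1, 11.1]
gripper_width: 0.0341
```

```bash
python3 s2.py
```

```text
t 21.1 p [ -3.6  -70.63  98.79] q [-29.53 -70.61  76.6 ] F [-4.02  0.85 11.14] 0.03413040567106704
```

Home (11 N, depth no longer changing). Now pushing +x onto the button.

Emit:
carry_out:
  deltas: "2 0 0 0 0 0 0.4; 4 0 0 0 0 0 0.4; 6 0 -0.5 0 0 0 0.4; 8 0 -0.5 0 0 0 0.4; 8 0 -0.5 0 0 0 0.4"

```text
t: 21.72
tcp_pos: [0.5403, -0.1126, 0.0876]
orientation: [0.649, 0.276, -0.316, 0.635]
ft_force: [-9.8, -0.2, 15.3]
gripper_width: 0.0343
```

```bash
python3 s2.py
```

```text
t 21.725 p [  4.36 -70.86  98.7 ] q [-21.68 -70.82  76.45] F [-9.78 -0.73 15.31] 0.0342520187090043
```

Emit:
carry_out:
  deltas: "2 0 0 0 0 0 0.4; 4 0 0 0 0 0 0.4; 4 0 0 0 0 0 0.4;4 0 0 0 0 0 0.4"

```text
t: 22.22
tcp_pos: [0.5438, -0.1128, 0.0875]
orientation: [0.649, 0.276, -0.317, 0.635]
ft_force: [-14.4, 0.8, 18.7]
gripper_width: 0.0345
```

```bash
python3 s2.py
```

```text
t 22.225 p [  7.96 -70.88  98.74] q [-18.3  -70.83  76.36] F [-14.43   0.05  18.72] 0.03450226444532392
```

Emit:
carry_out:
  deltas: "1 0 0 0 0 0 0.4; 2 0 0 0 0 0 0.4; 2 0 0 0 0 0 0.4"

```text
t: 22.6
tcp_pos: [0.5442, -0.1128, 0.0873]
orientation: [0.649, 0.277, -0.319, 0.634]
ft_force: [-34.9, 3.6, 30.8]
gripper_width: 0.0343
```

```bash
python3 s2.py; python3 - <<'E'
from h import *
np.set_printoptions(precision=1,suppress=True)
f=grab_frame('scene')
for n in ('button_face','trigger_face'):
    for r in place_of('scene',n)[:1]: print(n,r['pixel'],r['conf'])
E
```

```text
t 22.6 p [  8.35 -70.91  98.43] q [-17.88 -70.81  76.25] F [-35.05   1.73  30.84] 0.03434998963886281
trigger_face [229.0, 229.9] 0.48
```

The button is bottomed (stiff stop at 35 N, after 7 mm of travel). Easing the trigger with the button still pressed.

Emit:
carry_out:
  deltas: "-0.5 0 1 0 0 0 0.4; -1 0 2 0 0 0 0.4; -1 0 3 0 0 0 0.4; -1 0 4 0 0 0 0.4; -1 0 5 0 0 0 0.4; -1 0 5 0 0 0 0.4"

```text
t: 23.5
tcp_pos: [0.543, -0.1124, 0.0883]
orientation: [0.648, 0.277, -0.319, 0.633]
ft_force: [-1.3, -2.9, 5.8]
gripper_width: 0.0344
```

```bash
python3 s2.py
```

```text
t 23.5 p [  7.16 -70.6   99.36] q [-19.12 -70.5   77.21] F [-1.19 -2.96  5.8 ] 0.034365426702135826
```

Emit:
carry_out:
  deltas: "1 0 1 0 0 0 0.4; 1.5 0 2 0 0 0 0.4; 1.5 0 3 0 0 0 0.4; 1.5 0 4 0 0 0 0.4; 1.5 0 4 0 0 0 0.4"

```text
t: 24.12
tcp_pos: [0.543, -0.1121, 0.09]
orientation: [0.648, 0.278, -0.32, 0.632]
ft_force: [-4.6, -3.4, 4.1]
gripper_width: 0.0342
```

```bash
python3 s2.py
```

```text
t 24.125 p [  7.1  -70.32 100.96] q [-19.14 -70.17  79.04] F [-4.43 -3.61  4.08] 0.034187440505678124
```

Emit:
carry_out:
  deltas: "0.5 0 1 0 0 0 0.4; 1 0 2 0 0 0 0.4; 1 0 3 0 0 0 0.4; 1 0 4 0 0 0 0.4; 1 0 4 0 0 0 0.4"

```text
t: 24.75
tcp_pos: [0.5428, -0.1104, 0.0918]
orientation: [0.649, 0.281, -0.32, 0.631]
ft_force: [-3.6, -1.5, -0.7]
gripper_width: 0.0341
```

```bash
python3 s2.py
```

```text
t 24.75 p [  6.85 -68.6  102.69] q [-19.39 -68.44  80.91] F [-3.5  -1.69 -0.74] 0.03410018487484509
```

Fz is now about zero with the finger 4 mm above home: the catch seems to hold the trigger. Rising a little more, then backing off.

Emit:
carry_out:
  deltas: "0 0 2 0 0 0 0.4; 0 0 4 0 0 0 0.4; 0 0 4 0 0 0 0.4; -3 0 5 0 0 0 0.4; -8 0 8 0 0 0 0.4; -15 0 15 0 0 0 0.4; -35 0 35 0 0 0 0.4; -60 0 65 0 0 0 0.4; -60 0 65 0 0 0 0.4;-60 0 65 0 0 0 0.4"

```text
t: 26.0
tcp_pos: [0.4848, -0.1113, 0.1602]
orientation: [0.649, 0.278, -0.318, 0.633]
ft_force: [-0.7, -0.3, -0.1]
gripper_width: 0.0345
```

```bash
python3 s2.py; python3 - <<'E'
from h import *
np.set_printoptions(precision=1,suppress=True)
loc=lambda P:(Rs.T@(P-ORG))*1000
for c in ('wrist','scene'):
    f=grab_frame(c); 
    for n,z in (('trigger_face',.1035),('button_face',.079),('rack_center',.081),('screw_head',.057)):
        for r in place_of(c,n)[:1]: print(c,n,r['conf'],np.array(r['pixel']),loc(at_z(f,r['pixel'],z)))
    if c=='wrist':
        save(f,'n.png')
        print('model out/locked trig, btn out/lock:',proj(f,[st(0,-70,110),st(0,-70,103.5),st(-27,-70,79),st(-22,-70,79)]))
        for n in('trigger_face','button_face'):
            for r in silhouettes(c,n)[:1]: print(n,r['extent'])
        # projected trigger side: trigger corners out/locked
        for z in (110,103.5): print(z,proj(f,[st(x,y,z) for x in(-10,10) for y in(-85,-55)]).round(1).tolist())
        for x in (-27,-22): q=proj(f,[st(x,-70+8*np.cos(t),79+8*np.sin(t)) for t in np.linspace(0,6.28,24)]); print(x,q.min(0),q.max(0))
E
```

```text
t 26.0 p [-50.99 -72.68 171.33] q [-77.39 -72.57 149.13] F [-0.68 -0.3  -0.08] 0.034500233510489434
wrist trigger_face 0.87 [273.6 202. ] [  2.  -72.9 103.5]
wrist button_face 0.83 [224.8 198. ] [-22.8 -70.7  79. ]
wrist screw_head 0.8 [74.  66.3] [-108.6   17.5   57. ]
model out/locked trig, btn out/lock: [[278.1 200.6]
 [271.6 198.6]
 [219.9 198.2]
 [225.7 196.9]]
trigger_face [254.2, 174.9, 277.0, 220.4]
button_face [218.4, 186.4, 238.6, 206.2]
110 [[267.1, 224.5], [267.5, 181.6], [287.7, 218.0], [288.8, 177.2]]
103.5 [[260.8, 221.9], [261.0, 179.9], [281.3, 215.7], [282.2, 175.7]]
-27 [213.6 187. ] [226.5 209.2]
-22 [219.3 185.9] [232.3 207.8]
scene trigger_face 0.55 [226.8 229.6] [ -5.8 -73.2 103.5]
scene rack_center 0.85 [358.  193.4] [ 72.  307.9  81. ]
scene screw_head 0.53 [238.  200.4] [-114.    26.2   57. ]
```

```bash
python3 - <<'E'
from h import *
np.set_printoptions(precision=1,suppress=True)
loc=lambda P:(Rs.T@(P-ORG))*1000
for c in('top','scene'):
    f=grab_frame(c)
    for r in place_of(c,'rack_center')[:4]: print(c,r['conf'],loc(at_z(f,r['pixel'],.081)))
    for n in('slip_box','tip_box','micropipette','trough','wash_bottle'):
        for r in place_of(c,n)[:1]: print(n,at_z(f,r['pixel'],.012 if n=='slip_box' else 0)*1000)
finish_job()
E
```

```text
top 0.75 [153.5 111.8  81. ]
top 0.73 [-6.2  3.7 81. ]
top 0.69 [ -3.3 165.5  81. ]
top 0.65 [ 61.  319.2  81. ]
slip_box [616.4  26.4  12. ]
tip_box [ 466.4 -365.5    0. ]
micropipette [ 360.2 -194.7    0. ]
trough [364.4 206.7   0. ]
wash_bottle [690.3 398.2   0. ]
scene 0.92 [ 77.5 305.4  81. ]
scene 0.89 [178.9  93.6  81. ]
scene 0.84 [ -4.5 161.2  81. ]
scene 0.17 [-16.1 -61.2  81. ]
slip_box [611.5  31.2  12. ]
tip_box [ 465.3 -363.8    0. ]
micropipette [ 346.9 -191.2    0. ]
trough [355.6 199.8   0. ]
wash_bottle [686.5 393.4   0. ]
the job is handed in; nothing more can be done
```

The job is done and handed in at about 26 s of the 72 s allowed. The interface gives no verdict, so the checks below are my own.

- **Rack:** I took the rack nearest the base and set it down gently in the drip tray, with about 5 N of contact force. The last check put it within about 6 mm of the tray centre in both cameras. It looked upright after I let go.
- **Clamp screw:** I turned it clockwise until the resistance rose, then let go. The slot shows about 150° of screw turn, which puts it at roughly 4.2 rad: seated and not overtightened. The gripper itself turned 173°, so about 23° was slip or spring-back. The torque readings were noisy, and the 4.2 rad rests partly on reading the starting angle from the slot.
- **Trigger and lock:** I pressed the trigger home, pushed the button to its stop (35 N, all on the fingertips), then eased off. Afterwards the wrist view fits the trigger and button resting where the lock holds them. The scene camera was less precise on the trigger and did not see the button.
- **Other items:** All five bystanders read within about 1 cm of their first positions, which is within measuring noise. The arm ended clear of everything.

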